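Weigh the top-heavy sampling cylinder

ROBOT

A 6-joint arm with a two-finger parallel gripper is mounted at the origin on the work surface. World frame = base frame: x ahead of the robot, y to its left, z up, the work surface at z = 0. Lengths are in mm, angles in rad, forces in N, time in s.
With the tool pointing down it reaches from about 350 to 975 mm from the base axis. Payload 7.1 kg.
Tool frame: the origin (TCP) lies at the very end of the fingers, on their centre line; the grasp point (between the pads) lies 19 mm behind it (ctrl.tcp_to_grasp is the distance from the TCP to the grasp point, in mm); z points along the fingers, x is the direction in which the jaws open and shut, and the axes are right-handed (so a half turn about z gives the same grasp; the last joint's range is limited). The gripper opens to 88 mm and grips with 3 to 60 N. Pads are 20 mm wide; open, the fingers measure 115 mm over their backs; the gripper's body (75 mm by 178 mm) begins 61 mm behind the grasp point.
Start: joints at [1.268, 0.423, 1.63, -0, 1.089, -0.019], TCP at [174.972, 599.991, 202.175] pointing down, gripper open.
Joint ranges: [-3, 3], [-0.9, 2.11], [0.09, 2.58], [-1.31, 4.45], [0.11, 2.69], [-2.54, 2.54]. Speed limits (rad/s): [2.39, 2.39, 3.01, 3.14, 3.14, 3.14].

INTERFACE

Orientations are given as a rotation vector (axis times angle).
In Python, from workcell import get_obs, viewer, ctrl, masks_of gives the robot as it stands. The module is installed in compiled form; this text tells all that it offers.
- The arm moves only by the shell command python3 -m inch 'ROWS'. ROWS is JSON, a list of rows, each an object of numbers: "tx", "ty", "tz": the shift along the tool's x, y, z in cm; "ax", "ay", "az": the turn, a rotation vector about the tool's x, y, z in degrees; "jaw": the opening, from 0 (shut) to 1 (fully open). In form: [{"tx": .., "ty": .., "tz": .., "ax": .., "ay": .., "az": .., "jaw": ..}, ...]. A call has 1 to 12 rows; each row shifts and turns the commanded pose from where the row before left it, along the tool's axes as they then stand; what a row does not reach is not made up. A row lasts 1/8 s, in which the tool goes at most 62.5 mm and 10.7 degrees, less where a joint would pass 70% of its speed; a pose out of reach is approached as far as the arm can. A call is refused whole if a number of a shift passes 6.25 or a number of a turn 10.7, either way. A call with a gripper value outside its range is refused whole. The fingers move at their own pace and stop on an object; the grip force is fixed at half the most. Time passes only in rows, so rows that do not move let the fingers close. It gives the time, the measured TCP pose, the force and the opening at its end, in the units of the state.
- get_obs(): the state, without advancing time (a new reading comes with each control period).
- viewer.get_image(name): name is "scene" or "top" or "wrist"; returns (picture, depth): 480x640x3 uint8, red, green, blue; 480x640 float32, mm along the optical axis (not along the pixel's ray), 0 where there is no reading.
- viewer.get_calibration(name): a dict with "fx", "fy", "cx", "cy" (pixels), "rvec" (rotation vector, rad) and "tvec" (3), from world to camera coordinates, as OpenCV has them. Camera axes: x right, y down, z forward; pixel columns grow to the right and rows downward; lengths in mm; the calibration is good to about 2 mm. A picture is of the moment at which its call begins: read the wrist's pose just before it. get_calibration takes no time and is no camera call; for the wrist camera it gives the pose at the moment of the call.
- ctrl.close_job(): hands the job in, once; it reports no verdict.
Trained networks look in the newest picture that a camera, given by its name, has taken for a name from the list of things; names that differ only in an ending like _2 or _b are one class to them, and where a whole thing is asked for, a point or a joint stands for the part that bears it (a point fixed in the world has none). Each returns a list of dicts, best first, with "score" (0 to 1); they miss things now and then, are a little off and sometimes report something else, mostly with a low value. They report only what shows in the picture. A call takes as long as a camera call. They do not tell look-alikes from the thing itself.
- masks_of(camera, thing): "pixels" (480x640 bool, what is visible of it) and "location" ([column, row] in pixels, amid what is visible of it).
The state is a dict: "t": time; "qpos": joint angles; "qvel": joint speeds; "joint_torque": joint torques, N m; "ee_pos": TCP position; "orientation": TCP orientation; "ft_force": force on the tool from outside, world axes, zero at the start; "moment": the same for the moment, N m; "width": finger opening in mm.
Only numpy, scipy, OpenCV 4.12 (cv2) and the standard library are available. Lean on these libraries where they do the work, as an engineer would, in place of code of your own. Each camera call takes 0.05 s, during which the arm holds its last target. There are 200 camera calls.

TASK

Take the tall steel-headed sampling cylinder from under the reactor, stand it on the open bench well clear of the reactor and its stand, and let go of it there; then take it again by its steel head, lift it over the balance's glass draught shield and stand it wholly on the round weighing pan, lowering it right down before you let go. It is top-heavy: keep it upright all the way, and leave everything else on the bench where it is.

Things in the scene. Friction and masses are not known exactly. Their poses are not given: they have to be found in the camera images.
- cylinder: the closed sampling cylinder to be weighed, upright, 200 mm tall, 0.25 to 0.42 kg: black foot 62 mm across (0 to 12 mm high), glass tube 30 mm across (12 to 125 mm), steel head 36 mm across (125 to 200 mm). Origin: centre of its underside; z along its axis, up. Centre of mass about 130 mm up: it tips beyond about 13 degrees, or if pushed. Starts on the 8 mm base plate under the reactor's outlet
- head (a point): middle of the cylinder's steel head, on its axis, 165 mm above its underside; good to grip from above once clear of the reactor (30 N does no harm)
- reactor: fixed reactor on a stand. Origin: on the bench, below the outlet. Its x points away from the robot, within 17 degrees of world x. Steel base plate 8 mm thick, x -65 to +165 mm, y -90 to +90 mm; post 18 mm thick at x 125 mm, 520 mm high. Glass vessel on the z axis: bottom at 280 mm height with 45 mm radius, 70 mm radius from 312 to 390 mm. May stand left or right; the balance has the other side
- tube (a point): point on the cylinder's axis in the upper half of its glass tube, 90 mm above its underside. While the cylinder is under the reactor it can be gripped here (30 N does no harm) with the gripper tilted about 45 degrees, coming from the robot's side or obliquely from the middle of the bench; no gripper fits over its head there
- outlet (a point): lower end of the reactor's white drain outlet, 18 mm across, 255 mm above the bench, on the vessel's axis. At the start the cylinder's head ends 47 mm below it, its axis within 8 mm
- balance: fixed balance, white housing 35 mm high. Origin: on the bench below the pan's centre. Housing: x -150 (display, towards the robot) to +100 mm, y -100 to +100 mm. Round the pan stands a square draught shield of clear glass with aluminium edges, open above: 150 mm wide inside, 161 mm outside, upper edge 100 mm above the bench
- pan (a point): centre of the upper face of the balance's round steel pan, 100 mm across, 42 mm above the bench; it does not move under load
- beaker: bystander, to be left alone: empty clear glass beaker, 52 mm across, 65 mm tall, standing between the reactor and the balance. Origin: centre of its underside
- amber_jar: bystander, to be left alone: brown glass jar with white lid, 40 mm across, 60 mm tall, standing between the reactor and the balance. Origin: centre of its underside
- measure: bystander, to be left alone: empty plain clear plastic measuring cylinder without any steel head, 28 mm tube on a 56 mm white foot, 170 mm tall, at the right (-y) side of the bench. Origin: centre of its underside
- wash_bottle: bystander, to be left alone: white plastic bottle with red cap, 60 mm across, 150 mm tall, at the left (+y) side. Origin: centre of its underside
- spanner: bystander, to be left alone: steel spanner, 170 mm long, lying at the right near the robot. Origin: its middle
- tray: bystander, to be left alone: small grey open tray, 130 x 90 x 30 mm, lying at the left near the robot. Origin: centre of its underside
- stopper: bystander, to be left alone: small red plastic stopper, 26 mm across, 22 mm tall, standing before the gap between reactor and balance. Origin: centre of its underside
Not all that is in view belongs to the job. What is shaped like the cylinder but purple is not meant.

How it is judged:
By the outcome, as a careful person would: the job done as asked, in the order asked, and still so for the second after the job is handed in, with the robot touching nothing.
It also fails if it takes over 72 s, if anything falls off the work surface, if the arm or the gripper's body presses on something with over 40 N, if the wrist force passes 120 N, or if a joint passes its speed limit or range.

## Working session

There is one attempt and no reset: what is moved stays moved. The work goes in short steps, Python scripts to look and compute and a shell command to move; the robot and the scene stay as the last step left them, time stands still between calls to the robot, and variables do not carry over. Pictures are saved under pics/ and viewed, about 8 in all and at most 12, crops included, and the job is handed in when it is done.

```bash
mkdir -p pics; cat > h.py <<'E'
import numpy as np, cv2
from scipy.spatial.transform import Rotation as R
from workcell import get_obs, viewer, ctrl, masks_of
def shot(cam,name=None):
    c=viewer.get_calibration(cam); im,d=viewer.get_image(cam)
    if name: cv2.imwrite('pics/'+name,im[:,:,::-1])
    return im,d,c
def world(c,u,v,z):
    p=np.stack([(u-c['cx'])/c['fx']*z,(v-c['cy'])/c['fy']*z,z],-1)
    Rm=R.from_rotvec(np.ravel(c['rvec'])).as_matrix()
    return (p-np.ravel(c['tvec']))@Rm
def cloud(mask,d,c):
    v,u=np.nonzero(mask&(d>0)); return world(c,u,v,d[v,u])
def proj(c,P):
    return cv2.projectPoints(np.array(P,float).reshape(-1,3),np.ravel(c['rvec']),np.ravel(c['tvec']),np.array([[c['fx'],0,c['cx']],[0,c['fy'],c['cy']],[0,0,1.]]),None)[0].reshape(-1,2)
E
python3 - <<'E'
from h import *
o=get_obs(); print(o)
print(ctrl.tcp_to_grasp)
for cam in ['scene','top']:
    im,d,c=shot(cam,cam+'1.png')
    print(cam,-R.from_rotvec(np.ravel(c['rvec'])).as_matrix().T@np.ravel(c['tvec']),c['fx'])
    for n in ['cylinder','head','reactor','balance','pan','beaker','amber_jar','measure','wash_bottle','stopper','spanner','tray']:
        for m in masks_of(cam,n)[:3]:
            if m['score']<.2: continue
            P=cloud(m['pixels'],d,c)
            if len(P): print(n,round(m['score'],2),np.round(m['location']),np.round(np.median(P,0)),np.round(np.percentile(P,2,0)),np.round(np.percentile(P,98,0)))
E
```

```text
{'t': 0.0, 'qpos': array([ 1.26800316e+00,  4.23845463e-01,  1.63070792e+00, -8.11068334e-06,
        1.08861161e+00, -1.90286610e-02]), 'qvel': array([ 0.0020412 , -0.0004169 , -0.00029913,  0.00036055,  0.0013713 ,
        0.00054165]), 'joint_torque': array([ 4.01046564e-04, -5.44618106e+01, -2.73671186e+01,  6.43873564e-02,
        2.25736928e-02, -7.94667721e-05]), 'ee_pos': array([174.79607606, 599.42749382, 201.39180858]), 'orientation': array([ 2.51250206e+00,  1.88444205e+00, -1.99648569e-03]), 'ft_force': array([-0.95686039, -0.71806575,  0.13321121]), 'moment': array([-0.0464763 , -0.02477081, -0.01280347]), 'width': 87.69333466516031}
18.700000000000003
scene [1367.9762886  -494.79965967  994.34651484] 529.2458074625265
cylinder 0.9 [380. 261.] [630. 150. 105.] [597. 132.  11.] [648. 184. 210.]
cylinder 0.85 [452. 257.] [705. 311. 100.] [648. 294.   5.] [724. 364. 202.]
cylinder 0.77 [414. 233.] [541. 322.  65.] [510. 306.   6.] [560. 348. 166.]
head 0.74 [451. 255.] [705. 312.  89.] [626. 293.   1.] [725. 439. 202.]
head 0.72 [410. 230.] [541. 322.  68.] [513. 306.   5.]
[... 1503 characters left out ...]
4. 220.] [ 629. -259.   37.] [ 513. -359.   22.] [ 744. -161.  102.]
pan 0.93 [401. 223.] [ 629. -258.   37.] [ 513. -358.   22.] [ 742. -162.  102.]
beaker 0.79 [312. 191.] [717.   6.  28.] [686. -16.  -2.] [733.  30.  69.]
amber_jar 0.46 [318. 224.] [614. -14.  59.] [601. -28.  27.] [633.   3.  67.]
measure 0.8 [481. 245.] [ 553. -473.   66.] [ 532. -501.    1.] [ 578. -456.  170.]
wash_bottle 0.95 [155. 226.] [593. 442. 100.] [570. 424.   3.] [624. 475. 153.]
stopper 0.49 [303. 274.] [471.  27.  21.] [461.  18.  16.] [482.  36.  27.]
spanner 0.89 [453. 310.] [ 374. -418.    6.] [ 304. -470.   -2.] [ 429. -375.   13.]
tray 0.68 [146. 292.] [413. 483.   4.] [349. 419.  -4.] [481. 539.  32.]
```

```bash
python3 -c "
import cv2,numpy as np
a=cv2.imread('pics/scene1.png');b=cv2.imread('pics/top1.png')
print(a.shape)"
```

```text
(480, 640, 3)
```

View pics/scene1.png

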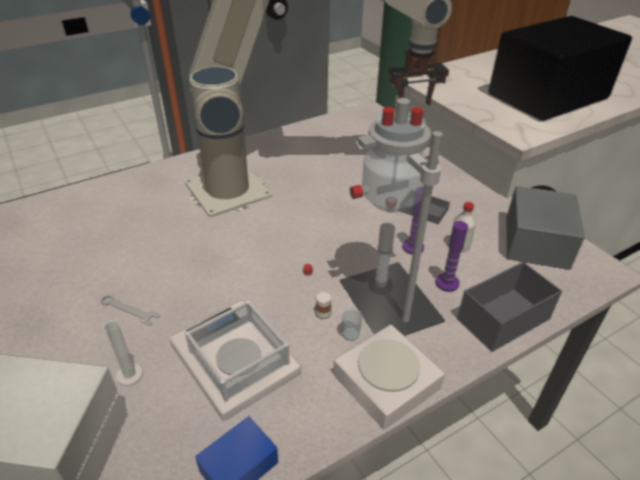

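View pics/top1.png

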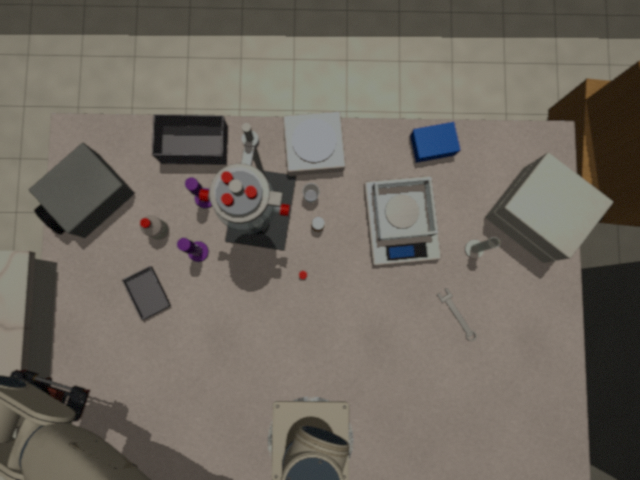

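Scene picture: there are three cylinder-shaped things. The one at (384,255) has a grey steel head and clear tube and stands on the base plate under the vessel. The ones at (415,222) and (452,257) are purple look-alikes. The grey one fits the description. Next I'll fit its position and confirm it in an enlarged crop.

```bash
cat >> h.py <<'E'
from scipy.optimize import least_squares
def axisfit(P,r,c,x0):
    "vertical cylinder of known radius, robust"
    f=lambda p: np.hypot(P[:,0]-p[0],P[:,1]-p[1])-r
    s=least_squares(f,x0,loss='soft_l1',f_scale=2); return s.x, np.median(abs(s.fun))
def rel(pos,rot):
    "rel. move from measured pose to target: shift (cm, tool axes), turn (deg rotvec, tool)"
    o=get_obs(); R0=R.from_rotvec(o['orientation'])
    return np.round(R0.inv().apply(np.array(pos)-o['ee_pos'])/10,2), np.round(np.degrees((R0.inv()*rot).as_rotvec()),1)
def tool(psi,tilt,flip=1):
    "tool z: psi heading (deg), tilt from straight down (deg); x horizontal"
    p,t=np.radians([psi,tilt]); z=np.array([np.cos(p)*np.sin(t),np.sin(p)*np.sin(t),-np.cos(t)])
    x=flip*np.array([-np.sin(p),np.cos(p),0]); return R.from_matrix(np.c_[x,np.cross(z,x),z])
E
python3 - <<'E'
from h import *
im,d,c=shot('scene')
m=[m for m in masks_of('scene','cylinder') if abs(m['location'][0]-382)<12][0]
P=cloud(m['pixels'],d,c)
for lo,hi,r in[(30,125,15),(135,205,18),(9,17,31)]:
    Q=P[(P[:,2]>lo)&(P[:,2]<hi)]; print(lo,len(Q),axisfit(Q,r,c,[620,160]), Q[:,2].max())
cv2.imwrite('pics/crop.png',cv2.resize(im[170:330,320:480],None,fx=3.5,fy=3.5,interpolation=cv2.INTER_CUBIC)[:,:,::-1])
A=cloud(np.ones_like(d,bool),d,c)
near=lambda x,y,w:(abs(A[:,0]-x)<w)&(abs(A[:,1]-y)<w)
Q=A[near(665,150,170)&(A[:,2]>425)&(A[:,2]<500)]
print('post',np.median(Q,0),np.percentile(Q,[2,98],axis=0))
Q=A[near(630,150,120)&(A[:,2]>325)&(A[:,2]<380)]; print('vessel',axisfit(Q,70,c,[630,150]))
im2,d2,c2=shot('top')
for nm,A in[('scene',A),('top',cloud(np.ones_like(d2,bool),d2,c2))]:
    near=(abs(A[:,0]-640)<170)&(abs(A[:,1]+260)<140)
    Q=A[near&(A[:,2]>93)&(A[:,2]<108)]; print(nm,'rim',len(Q),cv2.minAreaRect(Q[:,:2].astype(np.float32)))
    Q=A[near&(A[:,2]>30)&(A[:,2]<39)]; print('housing',cv2.minAreaRect(Q[:,:2].astype(np.float32)))
    Q=A[near&(A[:,2]>39.5)&(A[:,2]<46)]; print('pan',len(Q),np.median(Q,0),cv2.minEnclosingCircle(Q[:,:2].astype(np.float32)))
E
```

```text
30 306 (array([619.66864261, 159.34318644]), np.float64(1.0844430495375779)) 124.99308239171854
135 286 (array([619.65402419, 159.99161681]), np.float64(1.3343334318482345)) 204.68218859456096
9 34 (array([619.51747969, 160.70189914]), np.float64(1.5687880876898408)) 16.92612953021794
post [657.99544125 136.97511931 462.71828468] [[585.24350977  76.27987329 426.97367552]
 [758.04560835 199.74371386 497.21286034]]
vessel (array([618.34865552, 161.68521944]), np.float64(1.3769224522828338))
scene rim 1121 ((658.591796875, -260.10394287109375), (167.71141052246094, 163.30418395996094), 5.951632022857666)
housing ((634.8630981445312, -264.5955810546875), (253.1761474609375, 199.69261169433594), 6.46787166595459)
pan 1496 [ 653.03507499 -262.79201205   42.71852718] ((644.3457641601562, -269.6308288574219), 137.09719848632812)
top rim 597 ((659.6363525390625, -260.255126953125), (162.49363708496094, 163.09805297851562), 5.921929359436035)
housing ((634.18359375, -261.86749267578125), (249.7143096923828, 199.51162719726562), 6.212053298950195)
pan 1038 [ 645.99364593 -262.12649425   41.79318975] ((630.380615234375, -264.4647521972656), 149.86607360839844)
```

View pics/crop.png

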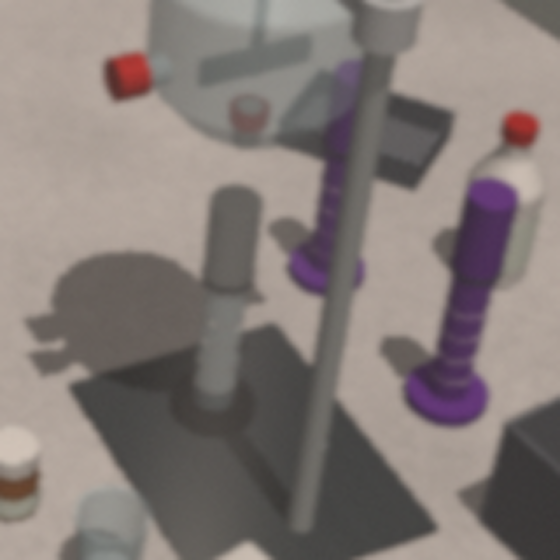

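The crop confirms it: the grey-headed clear cylinder (crop ≈ (220,290)) stands on the plate under the outlet and the other two are purple. It is at about (619.6,160) and the pan at (659,-260). I'll move to the front of the reactor first.

```bash
python3 - <<'E'
from h import *
print(rel([470,118,230],tool(14,0)), rel([470,118,230],tool(14,45)))
print((tool(14,0).inv()*tool(14,45)).as_rotvec(degrees=True))
E
```

```text
(array([-38.01,  41.82,  -2.78]), array([ -0. ,   0. , -30.3])) (array([-38.01,  41.82,  -2.78]), array([-43.9,  11.9, -28.7]))
[-45.   0.   0.]
```

```bash
python3 -m inch '[{"tx":-1.8,"ty":2,"tz":-0.28},{"tx":-3.6,"ty":4,"tz":-0.25},{"tx":-3.6,"ty":4,"tz":-0.25},{"tx":-3.6,"ty":4,"tz":-0.25},{"tx":-3.6,"ty":4,"tz":-0.25},{"tx":-3.6,"ty":4,"tz":-0.25},{"tx":-3.6,"ty":4,"tz":-0.25},{"tx":-3.6,"ty":4,"tz":-0.25},{"tx":-3.6,"ty":4,"tz":-0.25},{"tx":-3.6,"ty":4,"tz":-0.25},{"tx":-3.6,"ty":4,"tz":-0.25},{"tx":0,"az":-7.5}]'
python3 -m inch '[{"az":-7.6},{"az":-7.6},{"az":-7.6},{"ax":-9},{"ax":-9},{"ax":-9},{"ax":-9},{"ax":-9},{"tx":0},{"tx":0}]'
python3 - <<'E'
from h import *
Rt=tool(14,45); d=Rt.as_matrix()[:,2]
for b in(100,0): print(rel(np.array([619.6,160,98])+d*(18.7-b),Rt))
print(get_obs()['ft_force'],get_obs()['qpos'])
E
```

```text
(array([-32.69,  50.04,   4.67]), array([-43.9,  11.9, -28.7]))
(array([-29.12,  56.15,  11.74]), array([-43.9,  11.9, -28.7]))
[-0.82061021  0.42429427  0.11908546] [ 1.26797397e+00  4.23149100e-01  1.62988284e+00  1.68562308e-05
  1.08859695e+00 -1.90175249e-02]$[0]: bad value
$[0]: bad value
```

```bash
python3 -m inch '[{"tx":-1.8,"ty":2,"tz":-0.28,"ax":0,"ay":0,"az":0,"jaw":1},{"tx":-3.6,"ty":4,"tz":-0.25,"ax":0,"ay":0,"az":0,"jaw":1},{"tx":-3.6,"ty":4,"tz":-0.25,"ax":0,"ay":0,"az":0,"jaw":1},{"tx":-3.6,"ty":4,"tz":-0.25,"ax":0,"ay":0,"az":0,"jaw":1},{"tx":-3.6,"ty":4,"tz":-0.25,"ax":0,"ay":0,"az":0,"jaw":1},{"tx":-3.6,"ty":4,"tz":-0.25,"ax":0,"ay":0,"az":0,"jaw":1},{"tx":-3.6,"ty":4,"tz":-0.25,"ax":0,"ay":0,"az":0,"jaw":1},{"tx":-3.6,"ty":4,"tz":-0.25,"ax":0,"ay":0,"az":0,"jaw":1},{"tx":-3.6,"ty":4,"tz":-0.25,"ax":0,"ay":0,"az":0,"jaw":1},{"tx":-3.6,"ty":4,"tz":-0.25,"ax":0,"ay":0,"az":0,"jaw":1},{"tx":-3.6,"ty":4,"tz":-0.25,"ax":0,"ay":0,"az":0,"jaw":1},{"tx":0,"ty":0,"tz":0,"ax":0,"ay":0,"az":-7.5,"jaw":1}]' && python3 -m inch '[{"tx":0,"ty":0,"tz":0,"ax":0,"ay":0,"az":-7.6,"jaw":1},{"tx":0,"ty":0,"tz":0,"ax":0,"ay":0,"az":-7.6,"jaw":1},{"tx":0,"ty":0,"tz":0,"ax":0,"ay":0,"az":-7.6,"jaw":1},{"tx":0,"ty":0,"tz":0,"ax":-9,"ay":0,"az":0,"jaw":1},{"tx":0,"ty":0,"tz":0,"ax":-9,"ay":0,"az":0,"jaw":1},{"tx":0,"ty":0,"tz":0,"ax":-9,"ay":0,"az":0,"jaw":1},{"tx":0,"ty":0,"tz":0,"ax":-9,"ay":0,"az":0,"jaw":1},{"tx":0,"ty":0,"tz":0,"ax":-9,"ay":0,"az":0,"jaw":1},{"tx":0,"ty":0,"tz":0,"ax":0,"ay":0,"az":0,"jaw":1},{"tx":0,"ty":0,"tz":0,"ax":0,"ay":0,"az":0,"jaw":1}]'
python3 - <<'E'
from h import *
Rt=tool(14,45); d=Rt.as_matrix()[:,2]
for b in(100,0): print(rel(np.array([619.6,160,98])+d*(18.7-b),Rt))
print(get_obs()['ft_force'],get_obs()['qpos'])
E
```

```text
t: 2.95
ee_pos: [474.2, 116.7, 230.4]
orientation: [2.386, 2.043, 0.002]
ft_force: [-0.4, 0.5, -0.2]
width: 88.1
t: 4.2
ee_pos: [471.0, 123.8, 236.1]
orientation: [1.619, 2.099, 0.751]
ft_force: [0.8, -0.3, 0.5]
width: 87.7
(array([-0.45,  2.47, 12.24]), array([-6.6, -1.7,  0. ]))
(array([-0.75,  3.62, 22.17]), array([-6.6, -1.7,  0. ]))
[ 0.80806402 -0.27049291  0.49117969] [ 0.18916377 -0.0519442   2.34932396  0.35116779  0.18714963 -1.96163916]
```

```bash
python3 -m inch '[{"tx":0,"ty":0.6,"tz":2,"ax":0,"ay":0,"az":0,"jaw":1},{"tx":-0.1,"ty":0.6,"tz":3.4,"ax":0,"ay":0,"az":0,"jaw":1},{"tx":-0.1,"ty":0.6,"tz":3.4,"ax":0,"ay":0,"az":0,"jaw":1},{"tx":-0.2,"ty":0.6,"tz":3.4,"ax":0,"ay":0,"az":0,"jaw":1},{"tx":0,"ty":0,"tz":0,"ax":-3.3,"ay":-0.9,"az":0,"jaw":1},{"tx":0,"ty":0,"tz":0,"ax":-3.3,"ay":-0.8,"az":0,"jaw":1},{"tx":0,"ty":0,"tz":0,"ax":0,"ay":0,"az":0,"jaw":1}]'
python3 - <<'E'
from h import *
Rt=tool(14,45); d=Rt.as_matrix()[:,2]
for b in(100,0): print(rel(np.array([619.6,160,98])+d*(18.7-b),Rt))
o=get_obs();print(o['qpos'])
# planar model fit
D=[([.423845,1.630708,1.088612],625.0,202.0),(o['qpos'][[1,2,4]],np.hypot(*o['ee_pos'][:2]),o['ee_pos'][2])]
np.save('d1.npy',np.r_[o['qpos'],o['ee_pos'],o['orientation']])
im,dd,c=shot('wrist','wrist1.png')
E
```

```text
t: 5.08
ee_pos: [571.3, 136.0, 211.3]
orientation: [1.606, 2.08, 0.785]
ft_force: [-0.2, -0.3, -0.3]
width: 87.6
(array([ 1.02, -3.97,  3.99]), array([-4.9, -2. , -0.2]))
(array([ 0.67, -3.13, 13.95]), array([-4.9, -2. , -0.2]))
[ 0.16509017  0.17022929  2.20765513  0.9124104   0.10871141 -2.53946484]
```

View pics/wrist1.png

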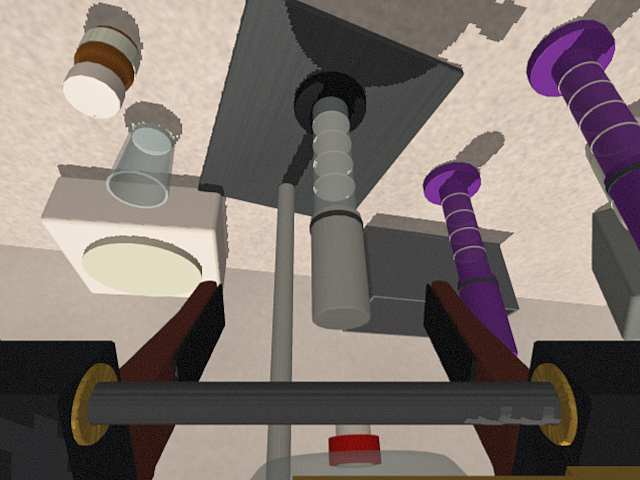

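The wrist picture (upside-down camera) shows the grey-headed cylinder at (335,200), with the post beside it and its tube clear. The arm is close to its wrist singularity and J6 is at its range end. I'll fit the arm geometry and choose a better oblique heading with the jaw flipped.

```bash
cat >> h.py <<'E'
D=[([1.268003,.423845,1.630708,0,1.088612,-.019029],[174.796,599.427,201.39],[2.5125,1.88444,-.002]),
([.18916,-.05194,2.34932,.35117,.18715,-1.96164],[471.0,123.8,236.1],[1.619,2.099,.751]),
(lambda a:(a[:6],a[6:9],a[9:]))(np.load('d1.npy'))]
def fk(q,p):
    a,d1,L2,L3,L5=p[:5]
    rot=R.from_euler('ZYYZYZ',q) if False else R.from_euler('z',q[0])*R.from_euler('y',q[1]+q[2])*R.from_euler('z',q[3])*R.from_euler('y',q[4])*R.from_euler('z',q[5])
    w=R.from_euler('z',q[0]).apply([a+L2*np.sin(q[1])+L3*np.sin(q[1]+q[2]),0,d1+L2*np.cos(q[1])+L3*np.cos(q[1]+q[2])])
    return w+rot.apply([0,0,L5]),rot
def res(p):
    out=[]
    for q,P,o in D: out+=list(fk(q,p)[0]-P)
    return np.r_[out,(p-P0)*.003]
P0=np.array([0,300,400,400,250.])
fit=least_squares(res,P0); PM=fit.x
LO=np.array([-3,-.9,.09,-1.31,.11,-2.54]);HI=np.array([3,2.11,2.58,4.45,2.69,2.54])
def ik(pos,rot,q0):
    best=None
    for s in (q0,[q0[0],.2,2,1.57,.5,0],[q0[0],.2,2,.5,.5,1],[q0[0],.2,2,2.5,.5,-1],[q0[0],.2,2,-.5,.5,1],[q0[0],.3,2,0,.8,-1.5]):
        def f(q):
            p,r=fk(q,PM); return np.r_[(p-pos)/100,(rot.inv()*r).as_rotvec()]
        k=least_squares(f,np.clip(s,LO+.01,HI-.01),bounds=(LO,HI))
        if best is None or k.cost<best.cost-1e-7: best=k
    return best.x,best.cost
E
python3 - <<'E'
from h import *
print(np.round(PM),np.round(fit.fun[:9],1))
for q,P,o in D: print(np.degrees((R.from_rotvec(o).inv()*fk(q,PM)[1]).as_rotvec()).round(1))
for psi in (25,35,45,55):
  for fl in(1,-1):
    for nm,g in [('grip',[619.6,160,98]),('lift',[619.6,160,128]),('pre',np.array([619.6,160,98])-100*tool(psi,45).as_matrix()[:,2]),('placeA',[450,120,90]),('placeB',[540,-80,90]),('placeC',[480,-60,90])]:
      Rt=tool(psi,45,fl); q,cst=ik(np.array(g)+18.7*Rt.as_matrix()[:,2],Rt,[.2,.2,2,1.5,.5,0])
      if cst<1e-5: print(psi,fl,nm,q.round(2))
      else: print(psi,fl,nm,'X',round(cst,4))
E
```

```text
[-57. 210. 612. 481. 338.] [ 10.2  -7.4   4.2  -3.5 -12.3   0.2  11.5  -9.5  -4.4]
[  -0.    0. -180.]
[-1.0e-01  0.0e+00 -1.8e+02]
[   0.   -0. -180.]
25 1 grip [ 0.15  0.46  2.24  2.58  0.38 -1.24]
25 1 lift [ 0.15  0.4   2.22  2.46  0.32 -1.12]
25 1 pre [ 0.1   0.25  2.33  2.25  0.31 -0.95]
25 1 placeA X 0.0002
25 1 placeB [-0.48  0.44  2.33  1.82  0.62 -1.05]
25 1 placeC [-0.51  0.39  2.46  1.88  0.65 -1.17]
25 -1 grip [0.15 0.46 2.24 2.58 0.38 1.9 ]
25 -1 lift [0.15 0.4  2.22 2.46 0.32 2.02]
25 -1 pre [0.1  0.25 2.33 2.25 0.31 2.2 ]
25 -1 placeA X 0.0002
25 -1 placeB [-0.48  0.44  2.33  1.82  0.62  2.1 ]
25 -1 placeC [-0.51  0.39  2.46  1.88  0.65  1.98]
35 1 grip [ 0.07  0.47  2.21  2.13  0.44 -1.01]
35 1 lift [ 0.07  0.42  2.19  2.    0.41 -0.86]
35 1 pre [-0.03  0.28  2.28  1.78  0.44 -0.71]
35 1 placeA [-0.04  0.35  2.56  2.31  0.61 -1.33]
35 1 placeB [-0.53  0.47  2.26  1.54  0.7  -0.96]
35 1 placeC [-0.57  0.42  2.39  1.6   0.71 -1.08]
35 -1 grip [0.07 0.47 2.21 2.13 0.44 2.13]
35 -1 lift [0.07 0.42 2.19 2.   0.41 2.28]
35 -1 pre [-0.03  0.28  2.28  1.78  0.44  2.43]
35 -1
[... 619 characters left out ...]
 1.93]
45 -1 placeB [-0.56  0.5   2.18  1.32  0.79  2.23]
45 -1 placeC [-0.6   0.45  2.31  1.36  0.79  2.12]
55 1 grip [-0.05  0.52  2.09  1.52  0.64 -0.78]
55 1 lift [-0.05  0.48  2.08  1.44  0.65 -0.68]
55 1 pre [-0.18  0.38  2.12  1.28  0.74 -0.62]
55 1 placeA [-0.2   0.4   2.43  1.65  0.71 -1.13]
55 1 placeB [-0.57  0.53  2.1   1.15  0.89 -0.89]
55 1 placeC [-0.61  0.48  2.23  1.17  0.87 -0.99]
55 -1 grip [-0.05  0.52  2.09  1.52  0.64  2.36]
55 -1 lift [-0.05  0.48  2.08  1.44  0.65  2.46]
55 -1 pre [-0.18  0.38  2.12  1.28  0.74  2.52]
55 -1 placeA [-0.2   0.4   2.43  1.65  0.71  2.02]
55 -1 placeB [-0.57  0.53  2.1   1.15  0.89  2.25]
55 -1 placeC [-0.61  0.48  2.23  1.17  0.87  2.15]
```

```bash
python3 - <<'E'
from h import *
o=get_obs();R0=R.from_rotvec(o['orientation']);print(R0.inv().apply(np.array([520,30,235])-o['ee_pos'])/10)
E
```

```text
[-8.81526289 -4.18015487 -7.01847408]
```

```bash
python3 -m inch '[{"tx":-2.2,"ty":-1.05,"tz":-1.75,"ax":0,"ay":0,"az":0,"jaw":1},{"tx":-2.2,"ty":-1.05,"tz":-1.75,"ax":0,"ay":0,"az":0,"jaw":1},{"tx":-2.2,"ty":-1.05,"tz":-1.75,"ax":0,"ay":0,"az":0,"jaw":1},{"tx":-2.2,"ty":-1.05,"tz":-1.75,"ax":0,"ay":0,"az":0,"jaw":1},{"tx":0,"ty":0,"tz":0,"ax":0,"ay":0,"az":10.5,"jaw":1},{"tx":0,"ty":0,"tz":0,"ax":0,"ay":0,"az":10.5,"jaw":1},{"tx":0,"ty":0,"tz":0,"ax":0,"ay":0,"az":10.5,"jaw":1},{"tx":0,"ty":0,"tz":0,"ax":0,"ay":0,"az":10.5,"jaw":1},{"tx":0,"ty":0,"tz":0,"ax":0,"ay":0,"az":10.5,"jaw":1},{"tx":0,"ty":0,"tz":0,"ax":0,"ay":0,"az":10.5,"jaw":1},{"tx":0,"ty":0,"tz":0,"ax":0,"ay":0,"az":10.5,"jaw":1},{"tx":0,"ty":0,"tz":0,"ax":0,"ay":0,"az":10.5,"jaw":1}]' && python3 -m inch '[{"tx":0,"ty":0,"tz":0,"ax":0,"ay":0,"az":10.5,"jaw":1},{"tx":0,"ty":0,"tz":0,"ax":0,"ay":0,"az":10.5,"jaw":1},{"tx":0,"ty":0,"tz":0,"ax":0,"ay":0,"az":10.5,"jaw":1},{"tx":0,"ty":0,"tz":0,"ax":0,"ay":0,"az":10.5,"jaw":1},{"tx":0,"ty":0,"tz":0,"ax":0,"ay":0,"az":10.5,"jaw":1},{"tx":0,"ty":0,"tz":0,"ax":0,"ay":0,"az":10.5,"jaw":1},{"tx":0,"ty":0,"tz":0,"ax":0,"ay":0,"az":0,"jaw":1}]'
python3 - <<'E'
from h import *
Rt=tool(45,45,-1); d=Rt.as_matrix()[:,2]
for b in(160,100,0): print(rel(np.array([619.6,160,98])+d*(18.7-b),Rt))
print(get_obs()['qpos'].round(2))
E
```

```text
t: 6.62
ee_pos: [519.7, 40.7, 249.2]
orientation: [-2.864, -0.496, -1.01]
ft_force: [0.5, 0.5, 0.6]
width: 87.9
t: 7.5
ee_pos: [519.9, 40.6, 249.1]
orientation: [-2.459, 0.966, -0.737]
ft_force: [-0.1, -1.0, -0.2]
width: 87.9
(array([-3.32, -2.07,  6.56]), array([ 11.4, -17.1,   9.2]))
(array([-4.97, -3.38, 12.18]), array([ 11.4, -17.1,   9.2]))
(array([-7.73, -5.56, 21.55]), array([ 11.4, -17.1,   9.2]))
[-0.08 -0.01  2.27  0.74  0.32  0.02]
```

```bash
python3 -m inch '[{"tx":0,"ty":0,"tz":0,"ax":3.8,"ay":-5.7,"az":3.1,"jaw":1},{"tx":0,"ty":0,"tz":0,"ax":3.8,"ay":-5.7,"az":3.1,"jaw":1},{"tx":0,"ty":0,"tz":0,"ax":3.8,"ay":-5.7,"az":3,"jaw":1},{"tx":0,"ty":0,"tz":0,"ax":0,"ay":0,"az":0,"jaw":1}]'
python3 - <<'E'
from h import *
Rt=tool(45,45,-1); d=Rt.as_matrix()[:,2]
for b in(120,100,0): print(rel(np.array([619.6,160,98])+d*(18.7-b),Rt))
print(get_obs()['qpos'].round(2))
E
```

```text
t: 8.0
ee_pos: [520.7, 38.8, 248.2]
orientation: [-2.208, 0.917, -0.38]
ft_force: [-0.5, -0.4, -0.3]
width: 88.0
(array([-1.6 , -0.4 , 11.49]), array([ 0.1, -0.1, -0.1]))
(array([-1.61, -0.4 , 13.49]), array([ 0.1, -0.1, -0.1]))
(array([-1.63, -0.41, 23.49]), array([ 0.1, -0.1, -0.1]))
[-0.37  0.14  2.19  1.11  0.8  -0.39]
```

```bash
python3 -m inch '[{"tx":-0.8,"ty":-0.2,"tz":1.5,"ax":0,"ay":0,"az":0,"jaw":1},{"tx":-0.8,"ty":-0.2,"tz":4,"ax":0,"ay":0,"az":0,"jaw":1},{"tx":0,"ty":0,"tz":4,"ax":0,"ay":0,"az":0,"jaw":1},{"tx":0,"ty":0,"tz":2,"ax":0,"ay":0,"az":0,"jaw":1},{"tx":0,"ty":0,"tz":0,"ax":0,"ay":0,"az":0,"jaw":1}]'
python3 - <<'E'
from h import *
im,dd,c=shot('wrist','wrist2.png')
for m in masks_of('wrist','cylinder'):
    P=cloud(m['pixels'],dd,c); print(m['score'],m['location'],np.median(P,0).round())
    if np.hypot(*(np.median(P,0)[:2]-[620,160]))<40:
        for lo,hi,r in[(30,125,15),(138,204,18)]:
            Q=P[(P[:,2]>lo)&(P[:,2]<hi)]; 
            if len(Q)>30: print(lo,len(Q),axisfit(Q,r,c,[620,160]),Q[:,2].max())
Rt=tool(45,45,-1); d=Rt.as_matrix()[:,2]
print(rel(np.array([619.6,160,98])+d*(18.7),Rt))
E
```

```text
t: 8.62
ee_pos: [567.5, 112.8, 169.5]
orientation: [-2.211, 0.912, -0.377]
ft_force: [-0.7, 0.0, 0.4]
width: 87.8
0.94 [78.5, 126.6] [536. 323. 143.]
0.89 [266.3, 98.6] [687. 311.  74.]
0.84 [329.8, 191.5] [612. 151. 167.]
30 2068 (array([621.08096047, 160.03040015]), np.float64(0.15643828656303693)) 124.9980933163449
138 4260 (array([621.15565858, 160.18367399]), np.float64(0.23784754160181976)) 203.97026730317236
(array([ 0.25,  0.14, 12.01]), array([ 0.1, -0. ,  0.1]))
```

View pics/wrist2.png

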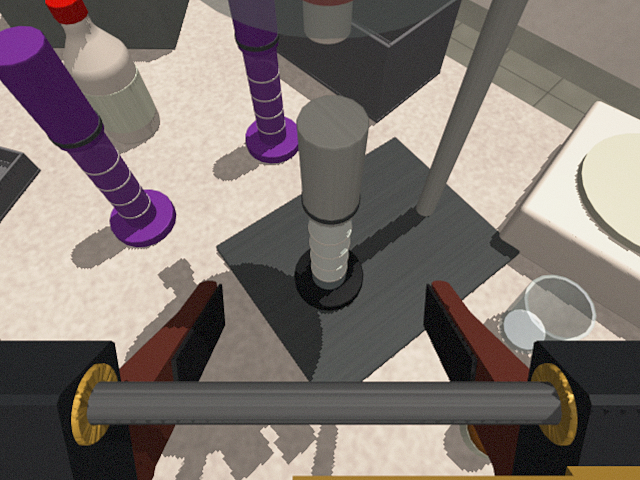

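The wrist view has the grey-headed cylinder centred between the fingers (330,190), and the fit gives (621.1,160.1). I'll advance along the tool axis and close.

```bash
python3 -m inch '[{"tx":0.34,"ty":0.14,"tz":2,"ax":0,"ay":0,"az":0,"jaw":1},{"tx":0,"ty":0,"tz":3,"ax":0,"ay":0,"az":0,"jaw":1},{"tx":0,"ty":0,"tz":3,"ax":0,"ay":0,"az":0,"jaw":1},{"tx":0,"ty":0,"tz":2.6,"ax":0,"ay":0,"az":0,"jaw":1},{"tx":0,"ty":0,"tz":1.5,"ax":0,"ay":0,"az":0,"jaw":1},{"tx":0,"ty":0,"tz":0,"ax":0,"ay":0,"az":0,"jaw":1}]'
python3 - <<'E'
from h import *
Rt=tool(45,45,-1); d=Rt.as_matrix()[:,2]
print(rel(np.array([621,160.1,98])+d*(18.7),Rt))
E
```

```text
t: 9.48
ee_pos: [630.8, 168.7, 84.2]
orientation: [-2.207, 0.915, -0.379]
ft_force: [-0.6, -0.9, 0.7]
width: 88.1
(array([-0.09, -0.06, -0.02]), array([ 0., -0., -0.]))
```

```bash
python3 -m inch '[{"tx":-0.09,"ty":-0.05,"tz":0,"ax":0,"ay":0,"az":0,"jaw":1},{"tx":0,"ty":0,"tz":0,"ax":0,"ay":0,"az":0,"jaw":0.4},{"tx":0,"ty":0,"tz":0,"ax":0,"ay":0,"az":0,"jaw":0.3},{"tx":0,"ty":0,"tz":0,"ax":0,"ay":0,"az":0,"jaw":0},{"tx":0,"ty":0,"tz":0,"ax":0,"ay":0,"az":0,"jaw":0},{"tx":0,"ty":0,"tz":0,"ax":0,"ay":0,"az":0,"jaw":0},{"tx":0,"ty":0,"tz":0,"ax":0,"ay":0,"az":0,"jaw":0}]'
python3 - <<'E'
from h import *
R0=R.from_rotvec(get_obs()['orientation']);print(R0.inv().apply([0,0,1]).round(3),R0.inv().apply([-.707,-.707,0]).round(3))
E
```

```text
t: 10.35
ee_pos: [630.4, 169.6, 84.1]
orientation: [-2.207, 0.916, -0.378]
ft_force: [1.1, -0.1, -0.6]
width: 31.1
[-0.001 -0.707 -0.707] [ 0.001  0.707 -0.707]
```

```bash
python3 -m inch '[{"tx":0,"ty":-0.2,"tz":-0.2,"ax":0,"ay":0,"az":0,"jaw":0},{"tx":0,"ty":-0.35,"tz":-0.35,"ax":0,"ay":0,"az":0,"jaw":0},{"tx":0,"ty":-0.35,"tz":-0.35,"ax":0,"ay":0,"az":0,"jaw":0},{"tx":0,"ty":-0.3,"tz":-0.3,"ax":0,"ay":0,"az":0,"jaw":0},{"tx":0,"ty":-0.15,"tz":-0.15,"ax":0,"ay":0,"az":0,"jaw":0},{"tx":0,"ty":0,"tz":0,"ax":0,"ay":0,"az":0,"jaw":0},{"tx":0,"ty":0,"tz":0,"ax":0,"ay":0,"az":0,"jaw":0}]'
python3 - <<'E'
from h import *
o=get_obs();print(o['moment'])
im,dd,c=shot('scene')
for m in masks_of('scene','cylinder'):
    P=cloud(m['pixels'],dd,c)
    if len(P) and np.hypot(*(np.median(P,0)[:2]-[630,150]))<40:
        for lo,hi,r in[(35,85,15),(110,140,15),(160,180,18),(195,215,18)]:
            Q=P[(P[:,2]>lo)&(P[:,2]<hi)]
            if len(Q)>15: print(lo,len(Q),axisfit(Q,r,c,[620,160]),Q[:,2].max())
E
```

```text
t: 11.22
ee_pos: [630.3, 169.6, 103.1]
orientation: [-2.207, 0.916, -0.378]
ft_force: [0.2, -0.2, -3.9]
width: 29.4
[-0.62060018  0.69413924 -0.0871353 ]
35 359 (array([621.88481512, 157.68323231]), np.float64(4.142954368761465)) 84.26079573885183
110 58 (array([619.8770799 , 158.05192342]), np.float64(1.0009684874519644)) 139.77922090141578
160 94 (array([619.80566524, 158.79522867]), np.float64(1.1023269126068058)) 179.77273953113394
195 98 (array([620.25903206, 159.4445289 ]), np.float64(0.870990092429679)) 214.9425959020958
```

```bash
python3 -m inch '[{"tx":0,"ty":0.4,"tz":-0.4,"ax":0,"ay":0,"az":0,"jaw":0},{"tx":0,"ty":0.85,"tz":-0.85,"ax":0,"ay":0,"az":0,"jaw":0},{"tx":0,"ty":1.25,"tz":-1.25,"ax":0,"ay":0,"az":0,"jaw":0},{"tx":0,"ty":1.5,"tz":-1.5,"ax":0,"ay":0,"az":0,"jaw":0},{"tx":0,"ty":1.5,"tz":-1.5,"ax":0,"ay":0,"az":0,"jaw":0},{"tx":0,"ty":1.5,"tz":-1.5,"ax":0,"ay":0,"az":0,"jaw":0},{"tx":0,"ty":1.1,"tz":-1.1,"ax":0,"ay":0,"az":0,"jaw":0},{"tx":0,"ty":0.7,"tz":-0.7,"ax":0,"ay":0,"az":0,"jaw":0},{"tx":0,"ty":0.3,"tz":-0.3,"ax":0,"ay":0,"az":0,"jaw":0},{"tx":0,"ty":-0.4,"tz":-0.4,"ax":0,"ay":0,"az":0,"jaw":0},{"tx":0,"ty":-0.8,"tz":-0.8,"ax":0,"ay":0,"az":0,"jaw":0},{"tx":0,"ty":-0.5,"tz":-0.5,"ax":0,"ay":0,"az":0,"jaw":0}]'
python3 - <<'E'
from h import *
Rt=tool(45,45,-1); d=Rt.as_matrix()[:,2]
print(get_obs()['qpos'].round(2))
# base z = grasp z - 90 ; keep height now
z=get_obs()['ee_pos'][2]
t=np.array([500,-70,0])+d*18.7; t[2]=z
print(rel(t,Rt))
E
```

```text
t: 12.82
ee_pos: [539.8, 79.0, 128.1]
orientation: [-2.206, 0.915, -0.379]
ft_force: [-0.5, 0.5, -4.0]
width: 29.3
[-0.26  0.42  2.24  1.55  0.66 -0.86]
(array([ 7.73,  8.5 , -8.51]), array([-0., -0., -0.]))
```

```bash
python3 -m inch '[{"tx":0.3,"ty":0.35,"tz":-0.35,"ax":0,"ay":0,"az":0,"jaw":0},{"tx":0.7,"ty":0.75,"tz":-0.75,"ax":0,"ay":0,"az":0,"jaw":0},{"tx":1.0,"ty":1.1,"tz":-1.1,"ax":0,"ay":0,"az":0,"jaw":0},{"tx":1.2,"ty":1.3,"tz":-1.3,"ax":0,"ay":0,"az":0,"jaw":0},{"tx":1.2,"ty":1.3,"tz":-1.3,"ax":0,"ay":0,"az":0,"jaw":0},{"tx":1.2,"ty":1.3,"tz":-1.3,"ax":0,"ay":0,"az":0,"jaw":0},{"tx":1.0,"ty":1.1,"tz":-1.1,"ax":0,"ay":0,"az":0,"jaw":0},{"tx":0.7,"ty":0.8,"tz":-0.8,"ax":0,"ay":0,"az":0,"jaw":0},{"tx":0.4,"ty":0.5,"tz":-0.5,"ax":0,"ay":0,"az":0,"jaw":0},{"tx":0,"ty":0.7,"tz":0.7,"ax":0,"ay":0,"az":0,"jaw":0},{"tx":0,"ty":1.1,"tz":1.1,"ax":0,"ay":0,"az":0,"jaw":0},{"tx":0,"ty":0.7,"tz":0.7,"ax":0,"ay":0,"az":0,"jaw":0}]' && python3 -m inch '[{"tx":0,"ty":0,"tz":0,"ax":0,"ay":0,"az":0,"jaw":0},{"tx":0,"ty":0,"tz":0,"ax":0,"ay":0,"az":0,"jaw":0}]'
python3 - <<'E'
from h import *
o=get_obs();print(o['moment'],o['qpos'].round(2))
im,dd,c=shot('scene','scene2.png')
for m in masks_of('scene','cylinder'):
    P=cloud(m['pixels'],dd,c); print(m['score'],m['location'],np.median(P,0).round())
    if len(P) and np.hypot(*(np.median(P,0)[:2]-[510,-70]))<40:
        for lo,hi,r in[(30,75,15),(110,130,15),(145,165,18),(185,210,18)]:
            Q=P[(P[:,2]>lo)&(P[:,2]<hi)]
            if len(Q)>15: print(lo,len(Q),axisfit(Q,r,c,[500,-70]),Q[:,2].max())
E
```

```text
t: 14.32
ee_pos: [508.2, -60.0, 90.8]
orientation: [-2.207, 0.916, -0.377]
ft_force: [0.4, 0.0, -4.1]
width: 29.1
t: 14.58
ee_pos: [508.7, -60.4, 92.0]
orientation: [-2.206, 0.916, -0.378]
ft_force: [0.0, 0.1, -4.2]
width: 29.2
[-0.61897794  0.65563146 -0.03613717] [-0.61  0.53  2.19  1.32  0.8  -0.97]
0.76 [411.3, 231.9] [541. 322.  60.]
0.58 [279.2, 262.6] [511. -76. 121.]
30 206 (array([499.1385658 , -70.70515598]), np.float64(1.492679255400179)) 74.53929368637985
110 49 (array([498.02043687, -70.50771497]), np.float64(0.855442647517588)) 129.88461734999268
145 89 (array([498.24604263, -70.8133926 ]), np.float64(0.8057864336405487)) 164.92569510718016
185 123 (array([498.285046, -70.313372]), np.float64(1.1841152955765928)) 209.4492767017397
0.57 [452.4, 258.9] [705. 312.  95.]
0.57 [130.3, 306.9] [ 366. -425.    8.]
```

View pics/scene2.png

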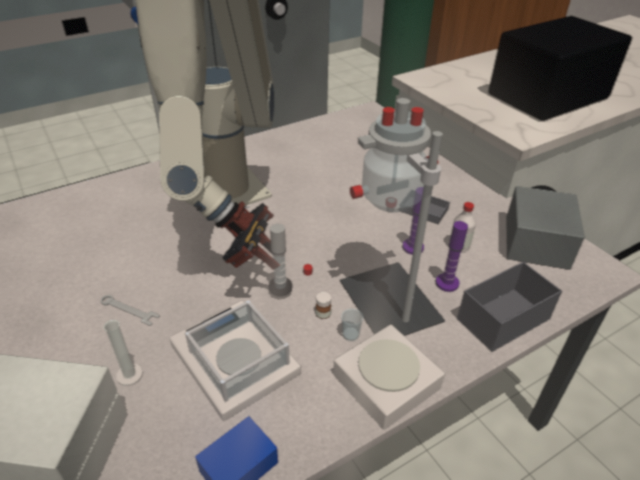

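The cylinder hangs upright over the open bench at (280,260), clear of everything. I'll lower it to contact.

```bash
python3 -m inch '[{"tx":0,"ty":0.35,"tz":0.35,"ax":0,"ay":0,"az":0,"jaw":0},{"tx":0,"ty":0.35,"tz":0.35,"ax":0,"ay":0,"az":0,"jaw":0},{"tx":0,"ty":0.15,"tz":0.15,"ax":0,"ay":0,"az":0,"jaw":0},{"tx":0,"ty":0.1,"tz":0.1,"ax":0,"ay":0,"az":0,"jaw":0},{"tx":0,"ty":0.07,"tz":0.07,"ax":0,"ay":0,"az":0,"jaw":0},{"tx":0,"ty":0,"tz":0,"ax":0,"ay":0,"az":0,"jaw":0}]'
```

```text
t: 15.42
ee_pos: [508.6, -60.7, 77.5]
orientation: [-2.206, 0.916, -0.378]
ft_force: [-0.3, -0.6, -4.3]
width: 29.2
```

```bash
python3 -m inch '[{"tx":0,"ty":0.07,"tz":0.07,"ax":0,"ay":0,"az":0,"jaw":0},{"tx":0,"ty":0,"tz":0,"ax":0,"ay":0,"az":0,"jaw":0}]'; python3 -m inch '[{"tx":0,"ty":0.07,"tz":0.07,"ax":0,"ay":0,"az":0,"jaw":0},{"tx":0,"ty":0,"tz":0,"ax":0,"ay":0,"az":0,"jaw":0}]'
```

```text
t: 15.68
ee_pos: [508.6, -60.7, 76.5]
orientation: [-2.207, 0.916, -0.378]
ft_force: [-0.1, 0.6, -4.2]
width: 29.3
t: 15.92
ee_pos: [508.8, -60.5, 76.2]
orientation: [-2.205, 0.915, -0.379]
ft_force: [-2.7, -0.2, 4.7]
width: 29.8
```

```bash
python3 -m inch '[{"tx":0,"ty":0,"tz":0,"ax":0,"ay":0,"az":0,"jaw":0.4},{"tx":0,"ty":0,"tz":0,"ax":0,"ay":0,"az":0,"jaw":0.5},{"tx":0,"ty":0,"tz":0,"ax":0,"ay":0,"az":0,"jaw":1},{"tx":0,"ty":0,"tz":0,"ax":0,"ay":0,"az":0,"jaw":1},{"tx":0,"ty":0,"tz":0,"ax":0,"ay":0,"az":0,"jaw":1},{"tx":0,"ty":0,"tz":0,"ax":0,"ay":0,"az":0,"jaw":1}]' && python3 -m inch '[{"tx":0,"ty":0,"tz":-1.5,"ax":0,"ay":0,"az":0,"jaw":1},{"tx":0,"ty":0,"tz":-3,"ax":0,"ay":0,"az":0,"jaw":1},{"tx":0,"ty":0,"tz":-3,"ax":0,"ay":0,"az":0,"jaw":1},{"tx":0,"ty":0,"tz":-3,"ax":0,"ay":0,"az":0,"jaw":1},{"tx":0,"ty":0,"tz":-3,"ax":0,"ay":0,"az":0,"jaw":1},{"tx":0,"ty":-3,"tz":-3,"ax":0,"ay":0,"az":0,"jaw":1},{"tx":0,"ty":-3,"tz":-3,"ax":0,"ay":0,"az":0,"jaw":1},{"tx":0,"ty":-2,"tz":-2,"ax":0,"ay":0,"az":0,"jaw":1},{"tx":0,"ty":0,"tz":0,"ax":0,"ay":0,"az":0,"jaw":1}]'
python3 - <<'E'
from h import *
im,dd,c=shot('scene','scene3.png')
for m in masks_of('scene','cylinder'):
    P=cloud(m['pixels'],dd,c)
    if len(P) and np.hypot(*(np.median(P,0)[:2]-[510,-70]))<40:
        for lo,hi,r in[(20,120,15),(130,200,18)]:
            Q=P[(P[:,2]>lo)&(P[:,2]<hi)]
            if len(Q)>15: print(lo,len(Q),axisfit(Q,r,c,[500,-70]),Q[:,2].max())
print(get_obs()['qpos'].round(2))
for psi,fl in((45,-1),(0,-1),(-10,-1),(20,-1)):
    print(psi,rel([498.3,-70.5,146],tool(psi,0,fl)))
# final pan reach: j6 there
E
```

```text
t: 16.68
ee_pos: [508.6, -60.6, 75.5]
orientation: [-2.207, 0.916, -0.378]
ft_force: [-1.1, 0.2, 0.0]
width: 80.4
t: 17.8
ee_pos: [441.7, -128.9, 285.8]
orientation: [-2.208, 0.914, -0.383]
ft_force: [0.6, 0.4, -0.1]
width: 87.9
[-0.85  0.11  2.11  0.88  1.17 -0.52]
45 (array([1.000e-02, 3.970e+00, 1.547e+01]), array([-45. ,   0. ,  -0.1]))
0 (array([1.000e-02, 3.970e+00, 1.547e+01]), array([-42.6,  17.7,  42.5]))
-10 (array([1.000e-02, 3.970e+00, 1.547e+01]), array([-41.4,  21.6,  52. ]))
20 (array([1.000e-02, 3.970e+00, 1.547e+01]), array([-44.2,   9.8,  23.6]))
```

View pics/scene3.png

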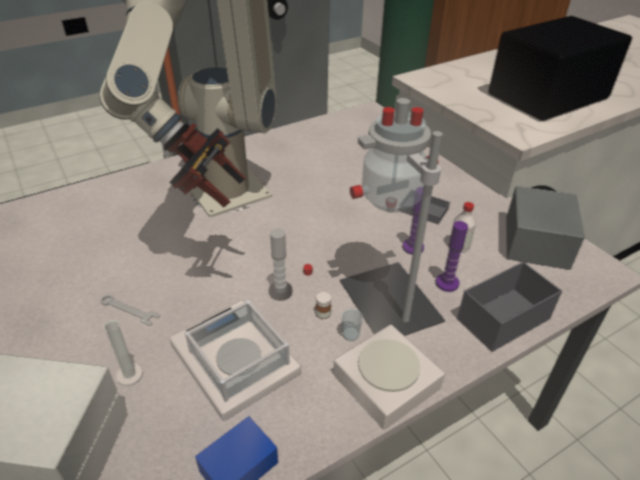

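The cylinder stands alone and upright at (280,262). I'll turn the gripper vertical and move above it.

```bash
python3 -m inch '[{"tx":0,"ty":0,"tz":0,"ax":-9,"ay":0,"az":0,"jaw":1},{"tx":0,"ty":0,"tz":0,"ax":-9,"ay":0,"az":0,"jaw":1},{"tx":0,"ty":0,"tz":0,"ax":-9,"ay":0,"az":0,"jaw":1},{"tx":0,"ty":0,"tz":0,"ax":-9,"ay":0,"az":0,"jaw":1},{"tx":0,"ty":0,"tz":0,"ax":-9,"ay":0,"az":0,"jaw":1},{"tx":0,"ty":-1,"tz":-0.4,"ax":0,"ay":0,"az":0,"jaw":1},{"tx":0,"ty":-2,"tz":-0.5,"ax":0,"ay":0,"az":0,"jaw":1},{"tx":0,"ty":-2,"tz":-0.5,"ax":0,"ay":0,"az":0,"jaw":1},{"tx":0,"ty":0,"tz":0,"ax":0,"ay":0,"az":0,"jaw":1},{"tx":0,"ty":0,"tz":0,"ax":0,"ay":0,"az":0,"jaw":1}]'
python3 - <<'E'
from h import *
o=get_obs(); print(o['qpos'].round(2))
im,dd,c=shot('wrist')
best=[]
for m in masks_of('wrist','cylinder')+masks_of('wrist','head'):
    P=cloud(m['pixels'],dd,c); print(m['score'],m['location'],np.median(P,0).round())
    if len(P) and np.hypot(*(np.median(P,0)[:2]-[498,-70]))<40:
        Q=P[(P[:,2]>135)&(P[:,2]<194)]; T=P[(P[:,2]>194)&(P[:,2]<205)]
        if len(Q)>15: print(len(Q),axisfit(Q,18,c,[498,-70]))
        if len(T)>15: print('top',cv2.minEnclosingCircle(T[:,:2].astype(np.float32)),np.median(T[:,2]))
Rt=tool(45,0,-1); print(rel([498.3,-70.5,146.3],Rt))
E
```

```text
t: 19.15
ee_pos: [476.1, -93.1, 297.9]
orientation: [-2.901, 1.204, 0.002]
ft_force: [0.1, 0.2, -0.8]
width: 87.9
[-0.22  0.11  1.83  0.    1.21  0.57]
0.74 [323.9, 169.5] [504. -66. 199.]
293 (array([499.31770584, -70.74129468]), np.float64(0.131696195523606))
top ((499.38458251953125, -70.3927001953125), 17.955039978027344) 200.0937280350734
0.84 [327.0, 171.2] [504. -66. 199.]
293 (array([499.31770584, -70.74129468]), np.float64(0.131696195523606))
top ((499.5640869140625, -70.41756439208984), 17.85934829711914) 200.09756978033832
(array([-0.03, -3.19, 15.17]), array([ 0. ,  0.1, -0.1]))
```

```bash
python3 -m inch '[{"tx":0.05,"ty":-1.6,"tz":0,"ax":0,"ay":0,"az":0,"jaw":1},{"tx":0,"ty":-1.65,"tz":0,"ax":0,"ay":0,"az":0,"jaw":1},{"tx":0,"ty":0,"tz":0,"ax":0,"ay":0,"az":0,"jaw":1},{"tx":0,"ty":0,"tz":1.5,"ax":0,"ay":0,"az":0,"jaw":1},{"tx":0,"ty":0,"tz":3,"ax":0,"ay":0,"az":0,"jaw":1},{"tx":0,"ty":0,"tz":3,"ax":0,"ay":0,"az":0,"jaw":1},{"tx":0,"ty":0,"tz":3,"ax":0,"ay":0,"az":0,"jaw":1},{"tx":0,"ty":0,"tz":3,"ax":0,"ay":0,"az":0,"jaw":1},{"tx":0,"ty":0,"tz":1.7,"ax":0,"ay":0,"az":0,"jaw":1},{"tx":0,"ty":0,"tz":0,"ax":0,"ay":0,"az":0,"jaw":1}]'
python3 -c "
from h import *
print(rel([499.3,-70.6,146.3],tool(45,0,-1)))"
```

```text
t: 20.55
ee_pos: [498.0, -70.1, 144.2]
orientation: [2.901, -1.204, -0.008]
ft_force: [0.6, -0.9, 0.3]
width: 87.6
(array([ 0.13, -0.06, -0.21]), array([ 0.1,  0.2, -0.1]))
```

Close on the head, then lift to clear the shield.

```bash
python3 -m inch '[{"tx":0.13,"ty":-0.06,"tz":0,"ax":0,"ay":0,"az":0,"jaw":1},{"tx":0,"ty":0,"tz":0,"ax":0,"ay":0,"az":0,"jaw":0.5},{"tx":0,"ty":0,"tz":0,"ax":0,"ay":0,"az":0,"jaw":0.4},{"tx":0,"ty":0,"tz":0,"ax":0,"ay":0,"az":0,"jaw":0},{"tx":0,"ty":0,"tz":0,"ax":0,"ay":0,"az":0,"jaw":0},{"tx":0,"ty":0,"tz":0,"ax":0,"ay":0,"az":0,"jaw":0},{"tx":0,"ty":0,"tz":0,"ax":0,"ay":0,"az":0,"jaw":0}]' && python3 -m inch '[{"tx":0,"ty":0,"tz":-0.5,"ax":0,"ay":0,"az":0,"jaw":0},{"tx":0,"ty":0,"tz":-1.2,"ax":0,"ay":0,"az":0,"jaw":0},{"tx":0,"ty":0,"tz":-2,"ax":0,"ay":0,"az":0,"jaw":0},{"tx":0,"ty":0,"tz":-2.5,"ax":0,"ay":0,"az":0,"jaw":0},{"tx":0,"ty":0,"tz":-2.5,"ax":0,"ay":0,"az":0,"jaw":0},{"tx":0,"ty":0,"tz":-2.5,"ax":0,"ay":0,"az":0,"jaw":0},{"tx":0,"ty":0,"tz":-2,"ax":0,"ay":0,"az":0,"jaw":0},{"tx":0,"ty":0,"tz":-1.2,"ax":0,"ay":0,"az":0,"jaw":0},{"tx":0,"ty":0,"tz":-0.6,"ax":0,"ay":0,"az":0,"jaw":0},{"tx":0,"ty":0,"tz":0,"ax":0,"ay":0,"az":0,"jaw":0}]'
python3 -c "
from h import *
z=get_obs()['ee_pos'][2]
print(rel([659.3,-260.2,z],tool(45,0,-1)), fk(ik([659.3,-260.2,z],tool(45,0,1),[-.3,.3,1.8,0,1,.4])[0],PM)[0], ik([659.3,-260.2,z],tool(45,0,1),[-.3,.3,1.8,0,1,.4]))"
```

```text
t: 21.42
ee_pos: [500.8, -70.6, 146.0]
orientation: [-2.901, 1.204, 0.002]
ft_force: [-0.5, 1.4, 2.7]
width: 35.8
t: 22.68
ee_pos: [501.1, -70.8, 296.0]
orientation: [-2.902, 1.204, 0.001]
ft_force: [0.1, 0.0, -4.0]
width: 35.6
(array([ 2.458e+01,  2.180e+00, -2.000e-02]), array([ 0. ,  0.1, -0.1])) [ 659.29999979 -260.19999992  296.0312941 ] (array([-3.75895338e-01,  5.07391674e-01,  1.29502620e+00,  2.58860889e-13,
        1.33917477e+00,  4.09502825e-01]), np.float64(3.272828118713876e-17))
```

```bash
python3 -m inch '[{"tx":0.8,"ty":0.1,"tz":0,"ax":0,"ay":0,"az":0,"jaw":0},{"tx":1.8,"ty":0.2,"tz":0,"ax":0,"ay":0,"az":0,"jaw":0},{"tx":2.6,"ty":0.2,"tz":0,"ax":0,"ay":0,"az":0,"jaw":0},{"tx":3,"ty":0.25,"tz":0,"ax":0,"ay":0,"az":0,"jaw":0},{"tx":3,"ty":0.25,"tz":0,"ax":0,"ay":0,"az":0,"jaw":0},{"tx":3,"ty":0.25,"tz":0,"ax":0,"ay":0,"az":0,"jaw":0},{"tx":3,"ty":0.25,"tz":0,"ax":0,"ay":0,"az":0,"jaw":0},{"tx":2.8,"ty":0.25,"tz":0,"ax":0,"ay":0,"az":0,"jaw":0},{"tx":2.2,"ty":0.2,"tz":0,"ax":0,"ay":0,"az":0,"jaw":0},{"tx":1.4,"ty":0.15,"tz":0,"ax":0,"ay":0,"az":0,"jaw":0},{"tx":0.7,"ty":0.08,"tz":0,"ax":0,"ay":0,"az":0,"jaw":0},{"tx":0.3,"ty":0,"tz":0,"ax":0,"ay":0,"az":0,"jaw":0}]' && python3 -m inch '[{"tx":0,"ty":0,"tz":0,"ax":0,"ay":0,"az":0,"jaw":0},{"tx":0,"ty":0,"tz":0,"ax":0,"ay":0,"az":0,"jaw":0}]'
python3 - <<'E'
from h import *
print(rel([659.3,-260.2,188],tool(45,0,-1)))
im,dd,c=shot('scene')
cv2.imwrite('pics/s4.png',cv2.resize(im[220:430,120:400],None,fx=2.5,fy=2.5)[:,:,::-1])
A=cloud(np.ones_like(dd,bool),dd,c)
for lo,hi,r in[(170,265,15)]:
    Q=A[(np.hypot(A[:,0]-659,A[:,1]+260)<30)&(A[:,2]>lo)&(A[:,2]<hi)]; print(len(Q),axisfit(Q,r,c,[659,-260]))
E
```

```text
t: 24.18
ee_pos: [659.5, -260.5, 295.6]
orientation: [-2.901, 1.204, 0.002]
ft_force: [-0.6, -0.7, -5.2]
width: 35.6
t: 24.42
ee_pos: [659.4, -259.9, 296.2]
orientation: [-2.902, 1.203, 0.001]
ft_force: [-0.4, 0.2, -4.4]
width: 35.4
(array([ 0.02,  0.03, 10.82]), array([ 0.,  0., -0.]))
497 (array([ 657.01908829, -260.78888373]), np.float64(0.6219945289670683))
```

View pics/s4.png

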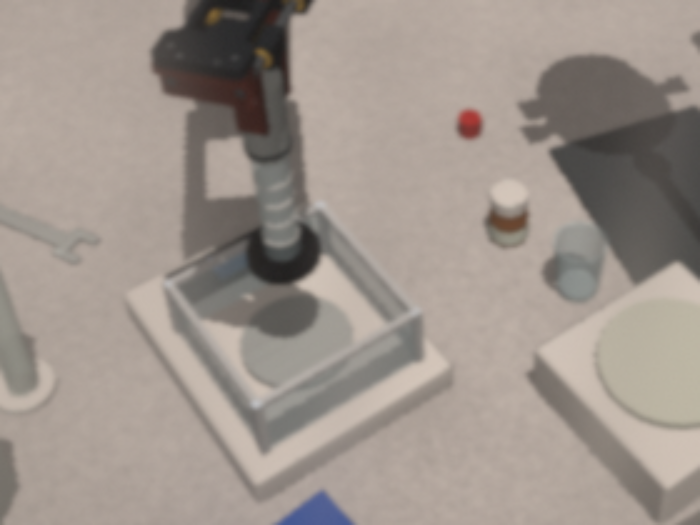

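The crop shows the cylinder hanging upright above the shield (crop ≈ (280,200)), with its axis within 3 mm of the pan centre. I'll lower it now.

```bash
python3 -m inch '[{"tx":0.1,"ty":-0.1,"tz":0.5,"ax":0,"ay":0,"az":0,"jaw":0},{"tx":0,"ty":0,"tz":1.2,"ax":0,"ay":0,"az":0,"jaw":0},{"tx":0,"ty":0,"tz":1.6,"ax":0,"ay":0,"az":0,"jaw":0},{"tx":0,"ty":0,"tz":1.6,"ax":0,"ay":0,"az":0,"jaw":0},{"tx":0,"ty":0,"tz":1.6,"ax":0,"ay":0,"az":0,"jaw":0},{"tx":0,"ty":0,"tz":1.6,"ax":0,"ay":0,"az":0,"jaw":0},{"tx":0,"ty":0,"tz":1.2,"ax":0,"ay":0,"az":0,"jaw":0},{"tx":0,"ty":0,"tz":0.7,"ax":0,"ay":0,"az":0,"jaw":0},{"tx":0,"ty":0,"tz":0.3,"ax":0,"ay":0,"az":0,"jaw":0},{"tx":0,"ty":0,"tz":0.2,"ax":0,"ay":0,"az":0,"jaw":0},{"tx":0,"ty":0,"tz":0,"ax":0,"ay":0,"az":0,"jaw":0},{"tx":0,"ty":0,"tz":0,"ax":0,"ay":0,"az":0,"jaw":0}]'
```

```text
t: 25.98
ee_pos: [661.1, -260.4, 191.4]
orientation: [-2.902, 1.204, 0.0]
ft_force: [0.6, 0.2, -3.7]
width: 35.7
```

```bash
python3 -m inch '[{"tx":0,"ty":0,"tz":0.1,"ax":0,"ay":0,"az":0,"jaw":0},{"tx":0,"ty":0,"tz":0,"ax":0,"ay":0,"az":0,"jaw":0}]'
```

```text
t: 26.22
ee_pos: [660.9, -260.3, 189.9]
orientation: [-2.902, 1.204, 0.001]
ft_force: [-0.2, 0.1, -3.9]
width: 35.8
```

```bash
for i in 1 2; do python3 -m inch '[{"tx":0,"ty":0,"tz":0.1,"ax":0,"ay":0,"az":0,"jaw":0},{"tx":0,"ty":0,"tz":0,"ax":0,"ay":0,"az":0,"jaw":0}]' | grep -E 'ee_pos|force'; done
```

```text
ee_pos: [660.8, -260.2, 188.7]
ft_force: [-0.5, 0.4, -4.2]
ee_pos: [661.0, -260.3, 188.1]
ft_force: [-0.2, 0.6, -2.1]
```

```bash
python3 -m inch '[{"tx":0,"ty":0,"tz":0.05,"ax":0,"ay":0,"az":0,"jaw":0},{"tx":0,"ty":0,"tz":0,"ax":0,"ay":0,"az":0,"jaw":0}]' | grep -E 'ee_pos|force'
```

```text
ee_pos: [661.1, -260.3, 188.1]
ft_force: [-1.7, 1.8, 1.6]
```

It's in contact with the pan. Next I'll release it and withdraw straight up.

```bash
python3 -m inch '[{"tx":0,"ty":0,"tz":0,"ax":0,"ay":0,"az":0,"jaw":0.45},{"tx":0,"ty":0,"tz":0,"ax":0,"ay":0,"az":0,"jaw":0.55},{"tx":0,"ty":0,"tz":0,"ax":0,"ay":0,"az":0,"jaw":1},{"tx":0,"ty":0,"tz":0,"ax":0,"ay":0,"az":0,"jaw":1},{"tx":0,"ty":0,"tz":0,"ax":0,"ay":0,"az":0,"jaw":1},{"tx":0,"ty":0,"tz":0,"ax":0,"ay":0,"az":0,"jaw":1}]' && python3 -m inch '[{"tx":0,"ty":0,"tz":-1,"ax":0,"ay":0,"az":0,"jaw":1},{"tx":0,"ty":0,"tz":-2.5,"ax":0,"ay":0,"az":0,"jaw":1},{"tx":0,"ty":0,"tz":-3,"ax":0,"ay":0,"az":0,"jaw":1},{"tx":0,"ty":0,"tz":-3,"ax":0,"ay":0,"az":0,"jaw":1},{"tx":0,"ty":0,"tz":-3,"ax":0,"ay":0,"az":0,"jaw":1},{"tx":0,"ty":4,"tz":-1,"ax":0,"ay":0,"az":0,"jaw":1},{"tx":0,"ty":4,"tz":0,"ax":0,"ay":0,"az":0,"jaw":1},{"tx":0,"ty":4,"tz":0,"ax":0,"ay":0,"az":0,"jaw":1},{"tx":0,"ty":0,"tz":0,"ax":0,"ay":0,"az":0,"jaw":1},{"tx":0,"ty":0,"tz":0,"ax":0,"ay":0,"az":0,"jaw":1}]'
python3 - <<'E'
from h import *
im,dd,c=shot('scene')
cv2.imwrite('pics/s5.png',cv2.resize(im[120:430,90:500],None,fx=1.9,fy=1.9)[:,:,::-1])
A=cloud(np.ones_like(dd,bool),dd,c)
for lo,hi,r in[(105,160,15),(172,200,18),(215,240,18)]:
    Q=A[(np.hypot(A[:,0]-659,A[:,1]+260)<30)&(A[:,2]>lo)&(A[:,2]<hi)]; print(len(Q),axisfit(Q,r,c,[659,-260]),Q[:,2].max())
for n in ['beaker','amber_jar','measure','stopper','wash_bottle','tray','spanner']:
    for m in masks_of('scene',n)[:1]: print(n,np.median(cloud(m['pixels'],dd,c),0).round())
E
```

```text
t: 27.72
ee_pos: [660.9, -260.3, 187.4]
orientation: [-2.902, 1.204, 0.001]
ft_force: [-0.2, 0.7, -0.0]
width: 85.0
t: 28.98
ee_pos: [576.4, -344.9, 323.1]
orientation: [-2.901, 1.204, -0.0]
ft_force: [0.3, -0.7, 0.6]
width: 87.8
252 (array([ 658.14757163, -260.98516276]), np.float64(0.5933746806482718)) 159.76052701440972
170 (array([ 658.26558634, -260.84134342]), np.float64(0.8464453824384499)) 199.63156664519104
161 (array([ 657.95035349, -260.83235681]), np.float64(0.7572887852712356)) 239.97408138683943
beaker [713.   5.  44.]
amber_jar [629. -21.  43.]
measure [ 565. -481.   76.]
stopper [477.  23.  21.]
wash_bottle [615. 448. 106.]
tray [436. 509.  11.]
spanner [ 361. -428.    8.]
```

View pics/s5.png

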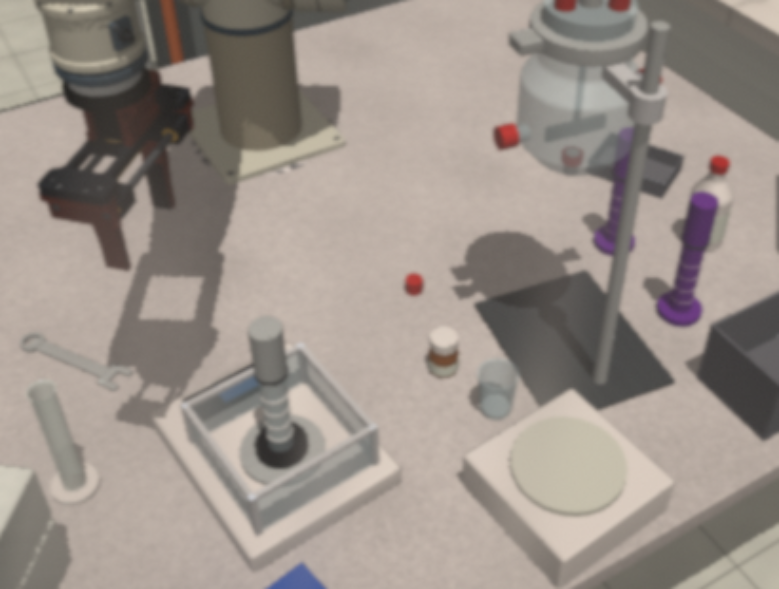

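The crop shows the cylinder upright on the middle of the pan (280,440), and the gripper is free and clear. The bystanders' positions are unchanged, so I'm handing in.

```bash
python3 -c "
from workcell import ctrl; print(ctrl.close_job())"
```

```text
the job is handed in; nothing more can be done
None
```

The cylinder is standing upright on the weighing pan, and the job is handed in; the last clock reading before that was 29.0 s.

- **First move:** I gripped the grey-headed cylinder by its tube under the reactor, with the gripper tilted 45° and coming obliquely from the middle of the bench. I stood it on open bench at about (499, -71) and let go. The picture showed it upright and alone there.
- **Second move:** I took it by the steel head from above, lifted its foot about 50 mm clear of the shield's upper edge and lowered it until it touched the pan. Then I released it and backed the gripper away.

**Last checks:**
- The axis fits at three heights on the cylinder agree at about (658, -261), so it stands upright and about 1.5 mm from the measured pan centre.
- The foot has roughly 17 mm to spare all round on the pan.
- The seven bystanders measured again within 5 mm of their first positions, which is about the measuring noise.
- The force read about zero after I let go, and no reading showed a hard contact.

**What went wrong on the way:**
- My first approach heading ran joint 6 to the end of its range and came close to the wrist singularity. I changed the heading before touching anything.
- My first move calls were refused because every row needs all its keys.
- After the stand-off on the bench, the network check did not find the cylinder. I relied on the picture there, and the wrist camera confirmed its position before I gripped it again.

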